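Set the extractor and find the fullest spray can

TASK

The bracket in the vice is about to be sprayed: first swing the damper lever on the extractor's duct to half open, over the red band on its plate. Then find the fullest of the three identical blue-and-white spray cans at the front of the worktop by feel: lift all three, one after another, a little clear of the worktop, standing each back upright and letting go before the next. Finish while holding the heaviest one up, upright and still, well clear above the worktop (a hand's width or more) and touching nothing but the gripper; the other two stay standing on the worktop, and everything else is left where it is.

Things in the scene. Friction and masses are not known exactly. Their poses are not given: they have to be found in the camera images.
- damper_lever (a joint): Angle of the damper lever about its upright pivot: 0 = shut (lever across the duct), 1.571 = fully open (lever along the duct, towards the flared mouth), half open = 0.785 = middle of the red band on the plate. Starts between 0 and 0.35. Stiff (about 0.08 N m, 1 N at the knob), stays where it is left.
- lever_knob (a point): Middle of the black upright round knob on the lever's end, 18 mm across, 34 mm tall (z = 0.137 to 0.171), to be pinched from above or pushed. It runs on a level circle of radius 70 mm round damper_pivot. The lever bar (12 mm wide) has its top at z = 0.137; the plate below it reaches 54 mm from the pivot.
- damper_pivot (a point): Point on the lever's upright pivot axis, on top of the duct (z = 0.133); a wing nut there reaches up to z = 0.148.
- extractor: Blue bench extractor, fixed: box 130 x 150 x 140 mm (carry handle up to z = 0.167), 96 mm duct in front, 129 mm high with its plate, ending in a flared mouth. Origin: centre of the box's underside, x to its back, y to its left, z up; the pivot lies at x = -110 mm. At joint value q the knob lies from the pivot in the direction (-sin q, cos q) of these x, y axes.
- can_1: Closed spray can, blue and white, metal shoulder, small white nozzle, upright: body 58 mm across, straight up to 140 mm, tapered shoulder to 172 mm, 16 mm nozzle to 190 mm. Origin: centre of its underside, z up. One of three that look alike: nearly empty, half full and full (0.07 to 0.46 kg, each over 0.1 kg heavier than the next). Looks and place say nothing: feel it.
- can_2: Closed spray can, blue and white, metal shoulder, small white nozzle, upright: body 58 mm across, straight up to 140 mm, tapered shoulder to 172 mm, 16 mm nozzle to 190 mm. Origin: centre of its underside, z up. One of three that look alike: nearly empty, half full and full (0.07 to 0.46 kg, each over 0.1 kg heavier than the next). Looks and place say nothing: feel it.
- can_3: Closed spray can, blue and white, metal shoulder, small white nozzle, upright: body 58 mm across, straight up to 140 mm, tapered shoulder to 172 mm, 16 mm nozzle to 190 mm. Origin: centre of its underside, z up. One of three that look alike: nearly empty, half full and full (0.07 to 0.46 kg, each over 0.1 kg heavier than the next). Looks and place say nothing: feel it.
- bench_vice: Blue bench vice, bolted down, 209 x 136 x 123 mm, with an angle bracket clamped upright in its jaws that reaches up to z = 0.20. Origin: about the middle of its base. Stays as it is.
- masking_tape: Roll of masking tape lying flat, 100 mm across, 25 mm high; bystander. Origin under its centre.
- brake_pad: Dark brake pad lying flat, 55 x 90 x 13 mm; bystander. Origin under its centre.
- marker: White marker pen with a black cap, lying, 17 x 135 x 16 mm; bystander. Origin under its centre.
- pliers: Pliers with blue handles, lying, 89 x 181 x 16 mm; bystander. Origin under their centre.
- ratchet: Ratchet handle, lying, 71 x 195 x 31 mm; bystander. Origin under its centre.
Mind the look-alikes: they are no part of the job. What is shaped like the can_2 but purple is not meant.

How it is judged (in metres and radians):
On the way, in this order (a step that is already met when the one before it is completed fails the run):
1. the damper lever stands at half open (within 0.12 rad), the knob let go (value of joint damper_lever between 0.665 and 0.905 rad and velocity of joint damper_lever between -0.05 and 0.05 rad/s and contact force between extractor and the arm below 0.3 N and contact force between extractor and the fingers below 0.3 N), for 0.1 s.
2. a first can is lifted upright in the fingers, over 2 cm (((height (world z) of can_1 above 0.02 m and angle between can_1's own z axis and vertical below 0.4 rad and contact force between can_1 and the fingers above 0.5 N) or (height (world z) of can_2 above 0.02 m and angle between can_2's own z axis and vertical below 0.4 rad and contact force between can_2 and the fingers above 0.5 N) or (height (world z) of can_3 above 0.02 m and angle between can_3's own z axis and vertical below 0.4 rad and contact force between can_3 and the fingers above 0.5 N))), for 0.15 s.
3. all three cans stand on the worktop again, let go (height (world z) of each of can_1, can_2, can_3 below 0.006 m and angle between each of can_1, can_2, can_3's own z axis and vertical below 0.1 rad and contact force between each of can_1, can_2, can_3 and the fingers below 0.2 N), for 0.1 s.
4. a can is lifted a second time (((height (world z) of can_1 above 0.02 m and angle between can_1's own z axis and vertical below 0.4 rad and contact force between can_1 and the fingers above 0.5 N) or (height (world z) of can_2 above 0.02 m and angle between can_2's own z axis and vertical below 0.4 rad and contact force between can_2 and the fingers above 0.5 N) or (height (world z) of can_3 above 0.02 m and angle between can_3's own z axis and vertical below 0.4 rad and contact force between can_3 and the fingers above 0.5 N))), for 0.15 s.
5. all three cans stand on the worktop again, let go (all of step 3), for 0.1 s.
6. a can is lifted a third time (((height (world z) of can_1 above 0.02 m and angle between can_1's own z axis and vertical below 0.4 rad and contact force between can_1 and the fingers above 0.5 N) or (height (world z) of can_2 above 0.02 m and angle between can_2's own z axis and vertical below 0.4 rad and contact force between can_2 and the fingers above 0.5 N) or (height (world z) of can_3 above 0.02 m and angle between can_3's own z axis and vertical below 0.4 rad and contact force between can_3 and the fingers above 0.5 N))), for 0.15 s.
At the end, for the whole second after the job is handed in: The fullest (heaviest) can is held still in the gripper, its underside more than 80 mm above the worktop, within 0.25 rad of upright, touching no other thing; the other two stand upright on the worktop; the lever still stands within 0.12 rad of half open (0.785) (value of joint damper_lever between 0.665 and 0.905 rad and height (world z) of can_2 above 0.08 m and angle between can_2's own z axis and vertical below 0.25 rad and linear speed of can_2 below 0.03 m/s and contact force between can_2 and the fingers above 1 N and contact force between can_2 and extractor below 0.1 N and contact force between can_2 and bench_vice below 0.1 N and contact force between can_2 and can_1 below 0.1 N and contact force between can_2 and can_3 below 0.1 N and height (world z) of each of can_1, can_3 below 0.006 m and angle between each of can_1, can_3's own z axis and vertical below 0.1 rad); the arm keeps its last pose, push and grip.
It fails at once if a can is tipped over (more than 0.6 rad) (angle between any of can_1, can_2, can_3's own z axis and vertical above 0.6 rad).
It fails at once if a bystander is pushed or carried more than 30 mm (distance of any of masking_tape, brake_pad, marker, pliers, ratchet from where it was at the start of the episode above 0.03 m).
It also fails if it takes over 69 s, if anything falls off the work surface, if the arm or the gripper's body presses on something with over 40 N, if the wrist force passes 120 N, or if a joint passes its speed limit or range.

ROBOT

A 6-joint arm with a two-finger parallel gripper is mounted at the origin on a cart in front of the work surface, level with it; the furniture and walls round the work are solid. World frame = base frame: x ahead of the robot, y to its left, z up, the work surface at z = 0. Lengths are in mm, angles in rad, forces in N, time in s.
With the tool pointing down it reaches from about 400 to 925 mm from the base axis. Payload 12.5 kg.
Tool frame: the origin (TCP) lies midway between the tips of the shut fingers; the grasp point (between the pads) lies 19 mm behind it; z points along the fingers, y is the line along which they close (so a half turn about z gives the same grasp; the last joint's range is limited). The gripper opens to 95 mm and grips with 3 to 60 N. Pads are 20 mm wide; open, the fingers measure 119 mm over their backs; the gripper's body (75 mm by 180 mm) begins 59 mm behind the grasp point.
Start: joints at [1.181, 0.491, 1.559, -0, 1.092, -0.106], TCP at [174.986, 600.022, 214.661] pointing down, gripper open.
Joint ranges: [-3.1, 3.1], [-0.84, 2.19], [0.05, 2.79], [-1.13, 4.28], [0.06, 2.93], [-2.69, 2.69]. Speed limits (rad/s): [2.22, 2.22, 2.79, 3.14, 3.14, 3.14].

INTERFACE

Orientations are given as [roll, pitch, yaw] about the fixed x, y, z axes, in that order (R = Rz(yaw) Ry(pitch) Rx(roll)).
In Python, from cell import state, read_camera, camera_info, env gives the robot as it stands.
- The arm moves only by the tool move_arm, never from a script. Its argument "commands" is a list of rows, each a list of 3 entries, a list of its own where there are three numbers: the shift along the world's x, y, z in cm, then the turn, a rotation vector about the world's x, y, z in degrees, then the opening, from 0 (shut) to 1 (fully open). A call has 1 to 10 rows; each row shifts and turns the commanded pose from where the row before left it; what a row does not reach is not made up. A row lasts 1/10 s, in which the tool goes at most 50 mm and 8.59 degrees, less where a joint would pass 70% of its speed; a pose out of reach is approached as far as the arm can. A call with a gripper value outside its range is refused whole. The fingers move at their own pace and stop on an object; the grip force is fixed at half the most. Time passes only in rows, so rows that do not move let the fingers close. It gives the time, the measured TCP pose, the force, the opening and the grip force at its end, in the units of the state.
- state(): the state, without advancing time (a new reading comes with each control period).
- read_camera(name): name is "scene" or "top"; returns the picture (480x640x3 uint8, blue, green, red); there is no depth.
- camera_info(name): a dict with "K" (3x3 intrinsics, pixels), "cam_to_world" (4x4, takes a point from camera to world coordinates). Camera axes: x right, y down, z forward; pixel columns grow to the right and rows downward; lengths in mm; the calibration is good to about 2 mm. A picture is of the moment at which its call begins. camera_info takes no time and is no camera call.
- env.job_done(): hands the job in; it is judged then, once.
The state is a dict: "t": time; "joints": joint angles; "qvel": joint speeds; "tau": joint torques, N m; "eef_pos": TCP position; "tcp_rot": TCP orientation; "ft_force": force on the tool from outside, world axes, zero at the start; "moment": the same for the moment, N m; "opening": opening from 0.0 (shut) to 1.0 (fully open); "grip_force": force on a finger pad.
Only numpy, scipy, OpenCV 4.12 (cv2) and the standard library are available. Lean on these libraries where they do the work, as an engineer would, in place of code of your own. Each camera call takes 0.05 s, during which the arm holds its last target. There are 200 camera calls.

## Working session

There is one attempt and no reset: what is moved stays moved. The work goes in short steps, Python scripts to look and compute and a tool call to move; the robot and the scene stay as the last step left them, time stands still between calls to the robot, and variables do not carry over. Pictures are saved under pics/ and viewed, at most 10 in all, crops included, and the job is handed in when it is done.

Besides the shell and the picture viewer there is one more tool, called after "Emit:" as a command line: name --argument value ..., lists and objects as JSON in quotes. move_arm: Moves the arm, as the interface text tells. Its arguments: {"type":"object","properties":{"commands":{"type":"array"}},"required":["commands"]}

```bash
mkdir -p pics; cat > h.py <<'E'
import numpy as np, cv2
from cell import state, read_camera, camera_info, env
def ray(cam,u,v,z):
    i=camera_info(cam);K=np.array(i["K"]);T=np.array(i["cam_to_world"])
    d=T[:3,:3]@np.linalg.inv(K)@[u,v,1];o=T[:3,3]
    return (o+d*(z-o[2])/d[2]).round(1)
def proj(cam,p):
    i=camera_info(cam);T=np.linalg.inv(np.array(i["cam_to_world"]))
    q=np.array(i["K"])@(T[:3,:3]@np.array(p)+T[:3,3]);return (q[:2]/q[2]).round(1)
E
python3 - <<'E'
from h import *
for c in("top","scene"):
    cv2.imwrite(f"pics/{c}0.png",read_camera(c)); print(c,np.array(camera_info(c)["cam_to_world"]).round(2).tolist())
s=state();print(s)
E
```

```text
top [[-0.45, -0.83, 0.32, -29.8], [-0.89, 0.42, -0.16, 214.15], [-0.0, -0.36, -0.93, 1766.71], [0.0, 0.0, 0.0, 1.0]]
scene [[0.78, -0.54, 0.31, -59.99], [-0.62, -0.69, 0.37, -715.02], [0.01, -0.48, -0.87, 1713.75], [0.0, 0.0, 0.0, 1.0]]
{'t': 0.1, 'joints': array([ 1.18142001e+00,  4.91509946e-01,  1.55941536e+00, -1.09438983e-06,
        1.09171695e+00, -1.05607171e-01]), 'qvel': array([ 0.00072859, -0.001834  , -0.00127972,  0.0001399 ,  0.00061481,
        0.00300231]), 'tau': array([ 3.74405034e-03, -6.13623047e+01, -2.58607686e+01,  6.94804103e-02,
        4.69878735e-02, -4.80763367e-05]), 'eef_pos': array([174.8789857 , 599.79303655, 214.1043145 ]), 'tcp_rot': array([-3.14054879e+00, -1.09675000e-04,  2.85782395e+00]), 'ft_force': array([ 0.09428459,  0.10595452, -0.73398132]), 'moment': array([-0.0085054 , -0.01366917, -0.00132635]), 'grip_force': 0.0, 'opening': 1.0021234343667886}
```

View pics/top0.png

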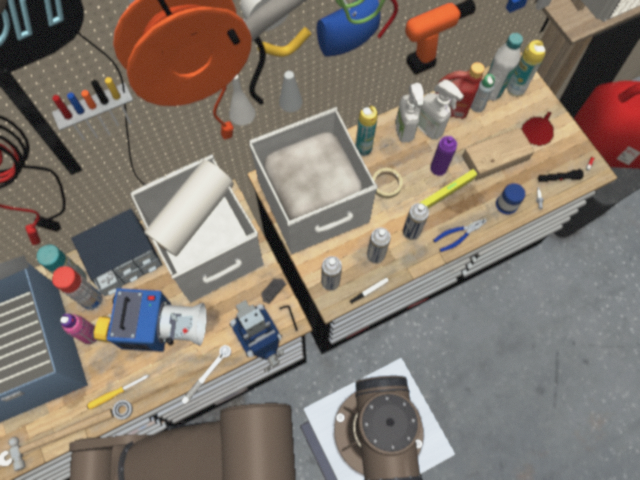

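View pics/scene0.png

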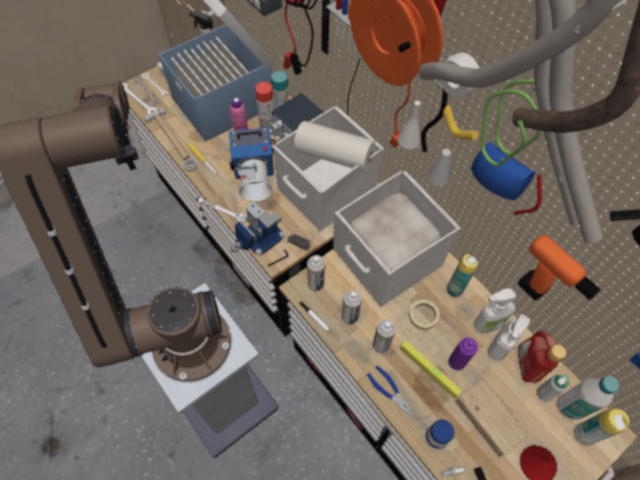

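The top view shows three blue-and-white cans at about (331,272), (378,244) and (416,218). The look-alikes are the purple can (444,155), the yellow and teal cans at the back, and the blue jar (511,198), none of which I want. The extractor is at (150,320) with its duct and mouth to the right at (190,322). Next are close crops.

```bash
python3 - <<'E'
from h import *
t=cv2.imread("pics/top0.png");s=cv2.imread("pics/scene0.png")
f=lambda im,x,y,w,h,k:cv2.resize(im[y:y+h,x:x+w],None,fx=k,fy=k,interpolation=cv2.INTER_CUBIC)
a=np.hstack([f(t,140,285,80,60,5),f(s,222,125,80,60,5)])
b=np.hstack([f(t,310,195,133,100,3)[:, :399],f(s,295,245,133,120,3)[:300,:399]])
b=cv2.resize(b,(800,300))
cv2.imwrite("pics/c0.png",np.vstack([a,b]))
E
```

```text
(no output)
```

View pics/c0.png

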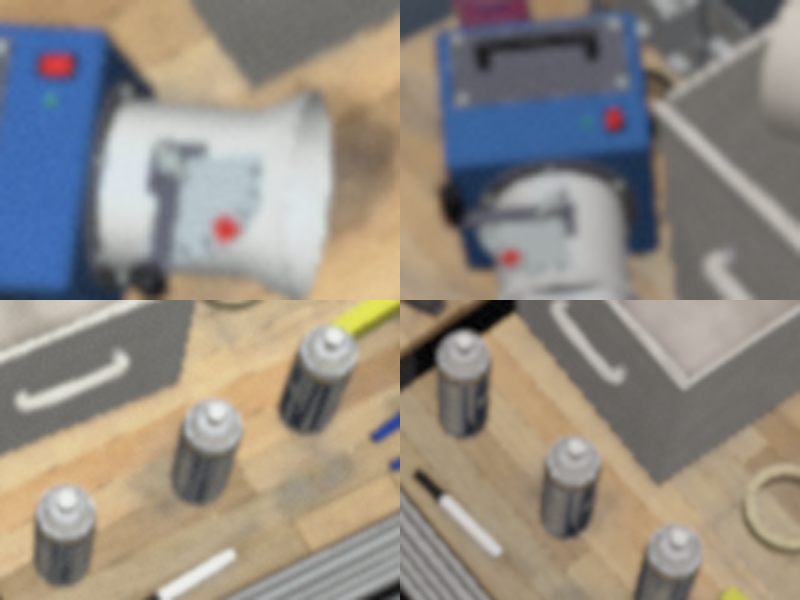

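```bash
python3 - <<'E'
from h import *
for n,z,a,b in [("knob",160,(169.6,340.6),(232.4,165)),("pivot",145,(174.4,317),(255.2,168)),("red",133,(185.6,330.8),(244,176.4)),
 ("A",188,(332.7,260.7),(316.3,258.3)),("B",188,(381.7,231),(352.7,294)),("C",188,(421.7,207),(388,323.7))]:
    print(n,ray("top",*a,z),ray("scene",*b,z))
for uv in [(356,298),(386,282),(462,237),(433,241),(485,222)]: print(uv,ray("top",*uv,8))
for uv in [(123,291),(160,347),(102,316)]: print('x',uv,ray("top",*uv,140))
for uv in [(226,350),(186,400),(252,306)]: print('y',uv,ray("top",*uv,20))
E
```

```text
knob [450.9 402.4 160. ] [453.  398.6 160. ]
pivot [510.1 367.9 145. ] [514.  349.3 145. ]
red [464.4 356.4 133. ] [466.1 351.4 133. ]
A [446.5 -85.  188. ] [447.3 -84.5 188. ]
B [ 462.9 -248.2  188. ] [ 458.8 -248.3  188. ]
C [ 476.  -385.5  188. ] [ 479.4 -385.6  188. ]
(356, 298) [ 364.2 -126.7    8. ]
(386, 282) [ 367.5 -231.3    8. ]
(462, 237) [ 388.7 -513.6    8. ]
(433, 241) [ 417.9 -426.4    8. ]
(485, 222) [ 399.4 -604.8    8. ]
x (123, 291) [645.3 468.  140. ]
x (160, 347) [452.3 434.3 140. ]
x (102, 316) [604.  544.5 140. ]
y (226, 350) [393.8 283.8  20. ]
y (186, 400) [315.5 441.1  20. ]
y (252, 306) [478.9 162.   20. ]
```

Emit:
move_arm --commands '[[[3.1,-2.2,0],[0,0,0],0.5],[[3.1,-2.2,0],[0,0,0],0.5],[[3.1,-2.2,0],[0,0,0],0.5],[[3.1,-2.2,0],[0,0,0],0.5],[[3.1,-2.2,0],[0,0,0],0.5],[[3.1,-2.2,0],[0,0,0],0.5],[[3.1,-2.2,0],[0,0,0],0.5],[[3.1,-2.2,0],[0,0,0],0.5],[[2.8,-2.2,0],[0,0,0],0.5],[[0,0,0],[0,0,0],0.5]]'

```text
t: 1.1
eef_pos: [453.7, 399.6, 214.2]
tcp_rot: [-3.141, 0.0, 2.854]
ft_force: [-0.8, 0.2, 0.3]
opening: 0.5
grip_force: 0.0
```

```bash
python3 - <<'E'
from h import *
t=read_camera("top");s=read_camera("scene")
f=lambda im,x,y,w,h,k:cv2.resize(im[y:y+h,x:x+w],None,fx=k,fy=k,interpolation=cv2.INTER_CUBIC)
cv2.imwrite("pics/c1.png",np.hstack([f(t,110,275,100,100,4),f(s,210,110,100,100,4)]))
print(state()["eef_pos"],proj("top",state()["eef_pos"]),proj("scene",state()["eef_pos"]))
for uv in [(161.6,290.6),(155,345),(113,290),(108,343)]: print(ray("top",*uv,140))
for k in [(442,402)]: print(k)
E
```

```text
[451.13883769 401.56990834 214.27397341] [165.2 335.9] [229.5 154.9]
[597.8 371.6 140. ]
[463.5 444.3 140. ]
[660.6 491.8 140. ]
[525.8 555.6 140. ]
(442, 402)
```

View pics/c1.png

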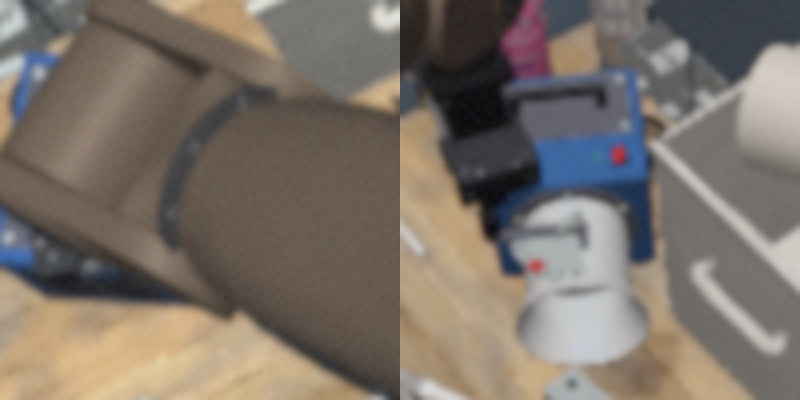

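The view shows the gripper above the knob, with the lever and red band still visible at crop (535,265). The box front edge and the pivot both give a pivot near (510,368), with q0 near 0. I'll descend and pinch.

Emit:
move_arm --commands '[[[0,0,-3],[0,0,0],0.5],[[0,0,-2],[0,0,0],0.5],[[0,0,-1.9],[0,0,0],0.5],[[0,0,0],[0,0,0],0.5],[[0,0,0],[0,0,0],0],[[0,0,0],[0,0,0],0],[[0,0,0],[0,0,0],0],[[0,0,0],[0,0,0],0],[[0,0,0],[0,0,0],0],[[0,0,0],[0,0,0],0]]'

```text
t: 2.2
eef_pos: [451.1, 402.4, 146.3]
tcp_rot: [3.14, 0.0, 2.858]
ft_force: [-1.7, 3.1, 5.4]
opening: 0.182
grip_force: 30.0
```

Emit:
move_arm --commands '[[[-0.27,-0.5,0],[0,0,0],0],[[-0.22,-0.52,0],[0,0,0],0],[[-0.17,-0.54,0],[0,0,0],0],[[-0.13,-0.55,0],[0,0,0],0],[[-0.09,-0.56,0],[0,0,0],0],[[-0.04,-0.56,0],[0,0,0],0],[[0,-0.56,0],[0,0,0],0],[[0.05,-0.56,0],[0,0,0],0],[[0.09,-0.55,0],[0,0,0],0],[[0.14,-0.54,0],[0,0,0],0]]'

```text
t: 3.2
eef_pos: [444.7, 348.1, 146.4]
tcp_rot: [3.14, 0.001, 2.858]
ft_force: [-3.0, 5.5, 7.2]
opening: 0.179
grip_force: 30.0
```

Emit:
move_arm --commands '[[[0,0,0],[0,0,0],0],[[0,0,0],[0,0,0],0]]'

```text
t: 3.4
eef_pos: [444.7, 347.6, 146.4]
tcp_rot: [3.141, 0.001, 2.858]
ft_force: [-2.5, 1.0, 7.9]
opening: 0.18
grip_force: 30.0
```

Emit:
move_arm --commands '[[[0,0,0],[0,0,0],0.45],[[0,0,0],[0,0,0],0.45],[[0,0,0],[0,0,0],0.45],[[0,0,2],[0,0,0],0.5],[[0,0,4],[0,0,0],0.5],[[0,0,4],[0,0,0],0.5],[[0,0,4],[0,0,0],0.5],[[0,-4.5,0],[0,0,0],0.8],[[0,-4.8,0],[0,0,0],1],[[0,-4.8,0],[0,0,0],1]]'

```text
t: 4.4
eef_pos: [444.1, 205.2, 285.6]
tcp_rot: [-3.142, 0.0, 2.859]
ft_force: [2.1, -0.9, 0.9]
opening: 0.697
grip_force: 0.0
```

```bash
python3 - <<'E'
from h import *
t=read_camera("top");s=read_camera("scene")
f=lambda im,x,y,w,h,k:cv2.resize(im[y:y+h,x:x+w],None,fx=k,fy=k,interpolation=cv2.INTER_CUBIC)
cv2.imwrite("pics/c2.png",np.hstack([f(t,140,285,80,60,5),f(s,222,125,80,60,5)]))
print(state()["eef_pos"],state()["joints"])
E
```

```text
[444.33750521 202.63337789 285.81118851] [ 2.92967765e-01  2.21629892e-01  1.78186741e+00 -9.03302509e-04
  1.13851501e+00 -9.89795955e-01]
```

View pics/c2.png

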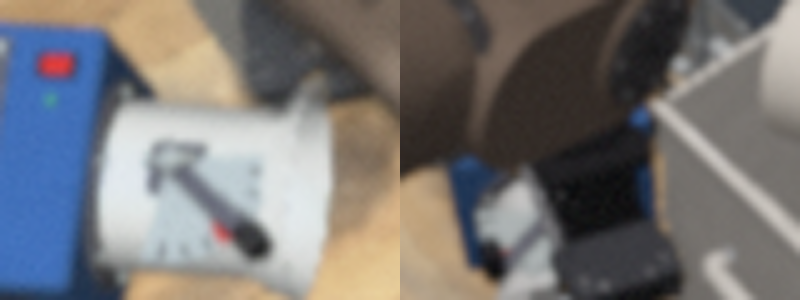

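```bash
python3 - <<'E'
from h import *
im=cv2.imread("pics/top0.png").astype(int)[310:345,168:205]; b,g,r=im[...,0],im[...,1],im[...,2]
m=(r>150)&(g<110);v,u=np.nonzero(m);w=(r-g)[m];print("red",np.average(u,weights=w)+168,np.average(v,weights=w)+310,len(u))
red=ray("top",np.average(u,weights=w)+168,np.average(v,weights=w)+310,133);print(red)
k=ray("top",140+253/5,285+237/5,160);print("knob",k,ray("top",140+253/5,285+237/5,165))
# bar mid points at z=137, near and outer
for uv in [(185,175),(205,193),(225,212),(236,223)]: print(uv,ray("top",140+uv[0]/5,285+uv[1]/5,137))
c=np.array([510,368])
for p in (red,k): d=p[:2]-c;print(np.degrees(np.arctan2(d[1],d[0]))%360,np.hypot(*d))
E
```

```text
red 184.67681728880157 330.1424361493124 9
[467.2 357.9 133. ]
knob [446.1 343.7 160. ] [444.6 343.3 165. ]
(185, 175) [501.7 365.5 137. ]
(205, 193) [487.4 359.5 137. ]
(225, 212) [472.6 353.8 137. ]
(236, 223) [464.3 350.8 137. ]
193.2778218497042 43.97556139493845
200.82089285331082 68.36446445339858
```

The lever stands close to the red band but perhaps a few degrees past it. I'll move the arm clear and measure it in both views.

Emit:
move_arm --commands '[[[0,-4.8,0],[0,0,0],1],[[0,-4.8,0],[0,0,0],1],[[0,-4.8,0],[0,0,0],1],[[0,-4.8,0],[0,0,0],1],[[0,-4.8,0],[0,0,0],1],[[0,0,0],[0,0,0],1]]'

```text
t: 5.1
eef_pos: [444.8, -37.5, 285.5]
tcp_rot: [-3.141, 0.0, 2.853]
ft_force: [0.9, 0.6, 0.1]
opening: 0.996
grip_force: 0.0
```

```bash
python3 - <<'E'
from h import *
g=lambda c:np.mean([read_camera(c).astype(float) for _ in range(4)],0).astype(np.uint8)
t=g("top");s=g("scene");cv2.imwrite("pics/t3.png",t);cv2.imwrite("pics/s3.png",s)
f=lambda im,x,y,w,h,k:cv2.resize(im[y:y+h,x:x+w],None,fx=k,fy=k,interpolation=cv2.INTER_CUBIC)
cv2.imwrite("pics/c3.png",np.hstack([f(t,160,305,40,40,10),f(s,230,150,40,40,10)]))
E
```

```text
(no output)
```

View pics/c3.png

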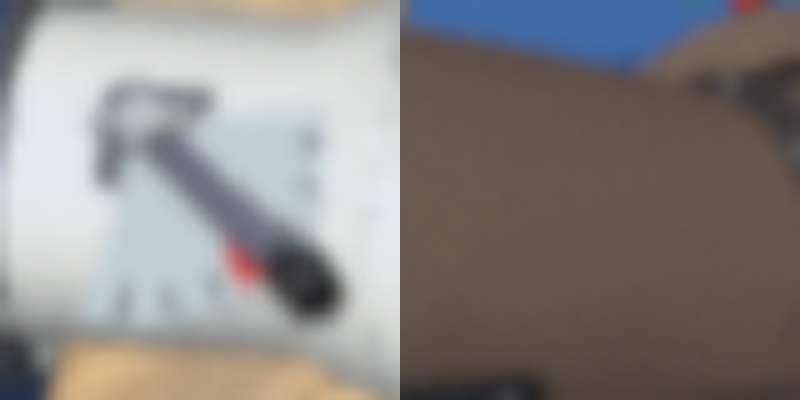

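The bar passes about 5 mm beyond the red patch at crop (243,262), so the lever is about 0.1 rad past the middle. I'll go back and ease it.

Emit:
move_arm --commands '[[[0,4.8,0],[0,0,0],0.6],[[0,4.8,0],[0,0,0],0.5],[[0,4.8,0],[0,0,0],0.5],[[0,4.8,0],[0,0,0],0.5],[[0,4.8,0],[0,0,0],0.5],[[0,4.8,0],[0,0,0],0.5],[[0,4.8,0],[0,0,0],0.5],[[0,4.5,0],[0,0,0],0.5],[[0,0,-4],[0,0,0],0.5],[[0,0,-4],[0,0,0],0.5]]'

```text
t: 6.5
eef_pos: [443.8, 349.9, 204.9]
tcp_rot: [3.14, 0.001, 2.862]
ft_force: [0.4, 0.5, -0.2]
opening: 0.502
grip_force: 0.0
```

Emit:
move_arm --commands '[[[0,0,-4],[0,0,0],0.5],[[0,0,-1.7],[0,0,0],0.5],[[0,0,0],[0,0,0],0.4],[[0,0,0],[0,0,0],0.3],[[0,0,0],[0,0,0],0],[[0,0,0],[0,0,0],0],[[0,0,0],[0,0,0],0]]'

```text
t: 7.2
eef_pos: [444.8, 347.8, 149.8]
tcp_rot: [3.14, 0.001, 2.858]
ft_force: [-2.7, -0.2, 5.5]
opening: 0.182
grip_force: 30.0
```

Emit:
move_arm --commands '[[[-0.1,0.25,0],[0,0,0],0],[[-0.1,0.25,0],[0,0,0],0],[[0,0,0],[0,0,0],0],[[0,0,0],[0,0,0],0.25],[[0,0,0],[0,0,0],0.35],[[0,0,0],[0,0,0],0.45],[[0,0,0],[0,0,0],0.45],[[0,0,3],[0,0,0],0.45],[[0,0,4],[0,0,0],0.45],[[0,0,4.5],[0,0,0],0.5]]'

```text
t: 8.2
eef_pos: [442.2, 352.4, 264.3]
tcp_rot: [-3.14, -0.001, 2.858]
ft_force: [0.5, 0.5, 0.1]
opening: 0.482
grip_force: 0.0
```

Emit:
move_arm --commands '[[[0,-4.8,0],[0,0,0],1],[[0,-4.8,0],[0,0,0],1],[[0,-4.8,0],[0,0,0],1],[[0,-4.8,0],[0,0,0],1],[[0,-4.8,0],[0,0,0],1],[[0,-4.8,0],[0,0,0],1],[[0,-4.8,0],[0,0,0],1],[[0,-4.8,0],[0,0,0],1],[[0,-4.9,0],[0,0,0],1],[[0,0,0],[0,0,0],1]]'

```text
t: 9.2
eef_pos: [442.6, -85.0, 263.6]
tcp_rot: [-3.141, 0.0, 2.852]
ft_force: [0.7, 0.6, -0.0]
opening: 0.998
grip_force: 0.0
```

```bash
python3 - <<'E'
from h import *
g=lambda c:np.mean([read_camera(c).astype(float) for _ in range(4)],0).astype(np.uint8)
t=g("top");s=g("scene");cv2.imwrite("pics/t4.png",t);cv2.imwrite("pics/s4.png",s)
f=lambda im,x,y,w,h,k:cv2.resize(im[y:y+h,x:x+w],None,fx=k,fy=k,interpolation=cv2.INTER_CUBIC)
cv2.imwrite("pics/c4.png",np.hstack([f(t,160,305,40,40,10),f(s,230,150,40,40,10)]))
c=np.array([510,368.])
for n in("top0","t3","t4"):
    im=f(cv2.imread(f"pics/{n}.png"),160,305,40,40,10).astype(int)
    m=(im.max(2)<75);m[:200]=0 ;m=m.astype(np.uint8)
    k,l,st,ce=cv2.connectedComponentsWithStats(m);i=1+st[1:,4].argmax();u=ce[i]/10+[160,305]-0.45
    w=ray("top",*u,158);d=w[:2]-c;print(n,st[i,4],u,w,np.degrees(np.arctan2(d[1],d[0]))%360,np.hypot(*d))
    r=(im[...,2]-im[...,1]>60);r[:150]=0;v,x=np.nonzero(r);print("red",len(x),x.mean(),v.mean(),x.min(),x.max(),v.min(),v.max())
E
```

```text
top0 3043 [169.23399606 340.63001972] [451.8 403.5 158. ] 148.6182439390577 68.1725017877443
red 1636 251.01711491442543 257.58496332518337 229 275 234 281
t3 2364 [189.85164975 332.76501692] [446.7 346.1 158. ] 199.0841649975543 66.98134068529832
red 510 243.2980392156863 266.90588235294115 231 256 253 280
t4 2576 [188.37135093 334.1800854 ] [444.9 351.1 158. ] 194.55277995609217 67.25786199397065<stdin>:12: RuntimeWarning: Mean of empty slice.
  ret = ret.dtype.type(ret / rcount)
Traceback (most recent call last):
ValueError: zero-size array to reduction operation minimum which has no identity
```

View pics/c4.png

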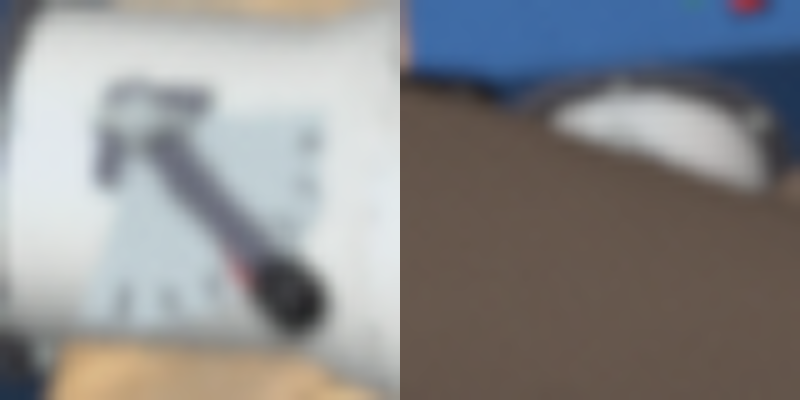

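```bash
python3 - <<'E'
from h import *
for n,c,uv,z in [("bin bottom right corner","scene",(388,299),0),("bin bottom top-cam","top",(374,209),0),("rim corner L front","top",(287,212),200),("rim corner R front","top",(371,172),200),("rimR z150","top",(371,172),150),("rim scene","scene",(392,262),200),("bracket top","top",(262,310),0)]: print(n,ray(c,*uv,z))
print(state()["eef_pos"],state()["ft_force"],state()["joints"])
E
```

```text
bin bottom right corner [ 605.1 -278.6    0. ]
bin bottom top-cam [ 598.7 -318.2    0. ]
rim corner L front [630.  -35.1 200. ]
rim corner R front [ 634.  -306.7  200. ]
rimR z150 [ 655.2 -323.4  150. ]
rim scene [ 620.4 -243.9  200. ]
bracket top [460.  139.9   0. ]
[442.67739156 -79.27721041 263.72803834] [-0.25038535  0.61350822 -0.25017073] [-3.24344845e-01  1.83430358e-01  1.89679017e+00  1.35826905e-04
  1.06125544e+00 -1.61344497e+00]
```

Emit:
move_arm --commands '[[[0.4,-0.5,-3],[0,0,0],1],[[0,0,-4],[0,0,0],1],[[0,0,-4],[0,0,0],1],[[0,0,-2.6],[0,0,0],1],[[0,0,-1],[0,0,0],1],[[0,0,0],[0,0,0],1]]'

```text
t: 10.2
eef_pos: [446.4, -84.8, 117.1]
tcp_rot: [3.141, -0.002, 2.859]
ft_force: [0.2, 0.4, 0.5]
opening: 1.001
grip_force: 0.0
```

Emit:
move_arm --commands '[[[0,0,0],[0,0,0],0.7],[[0,0,0],[0,0,0],0.5],[[0,0,0],[0,0,0],0.4],[[0,0,0],[0,0,0],0.4],[[0,0,0],[0,0,0],0.4]]'

```text
t: 10.7
eef_pos: [446.7, -85.4, 118.1]
tcp_rot: [3.141, 0.001, 2.858]
ft_force: [0.6, 0.6, 1.1]
opening: 0.639
grip_force: 0.4
```

Emit:
move_arm --commands '[[[0,0,0],[0,0,0],0.3],[[0,0,0],[0,0,0],0.3],[[0,0,0],[0,0,0],0.3]]'

```text
t: 11.0
eef_pos: [446.8, -85.4, 117.9]
tcp_rot: [3.141, 0.001, 2.858]
ft_force: [0.6, 2.0, 5.9]
opening: 0.601
grip_force: 30.0
```

Emit:
move_arm --commands '[[[0,0,1.5],[0,0,0],0.3],[[0,0,1.5],[0,0,0],0.3],[[0,0,1],[0,0,0],0.3],[[0,0,0],[0,0,0],0.3],[[0,0,0],[0,0,0],0.3],[[0,0,0],[0,0,0],0.3],[[0,0,0],[0,0,0],0.3],[[0,0,0],[0,0,0],0.3]]'

```text
t: 11.8
eef_pos: [446.5, -85.4, 157.3]
tcp_rot: [3.141, -0.001, 2.858]
ft_force: [0.1, -0.1, -1.5]
opening: 0.604
grip_force: 29.9
```

```bash
cat > w.py <<'E'
from h import *
F=[]
for i in range(6): read_camera("top"); F.append(state()["ft_force"])
print(np.mean(F,0),np.std(F,0),state()["eef_pos"],state()["opening"],state()["grip_force"])
E
python3 w.py
```

```text
[ 0.1442598   0.02398375 -2.40169799] [0.38369201 0.29979046 0.31164494] [446.57404446 -85.37938658 157.6111871 ] 0.6015488770009404 29.91722783354362
```

Can A weighs about 0.24 kg, probably the half-full one. I'll set it back.

Emit:
move_arm --commands '[[[0,0,-1.5],[0,0,0],0.3],[[0,0,-1.5],[0,0,0],0.3],[[0,0,-0.7],[0,0,0],0.3],[[0,0,-0.2],[0,0,0],0.3],[[0,0,0],[0,0,0],0.3]]'

```text
t: 12.6
eef_pos: [446.7, -85.4, 118.7]
tcp_rot: [3.142, -0.0, 2.858]
ft_force: [-0.1, -0.5, -2.1]
opening: 0.602
grip_force: 29.9
```

Emit:
move_arm --commands '[[[0,0,0],[0,0,0],0.7],[[0,0,0],[0,0,0],0.85],[[0,0,0],[0,0,0],1],[[0,0,0],[0,0,0],1],[[0,0,3],[0,0,0],1],[[0,0,4.5],[0,0,0],1],[[0,0,4.5],[0,0,0],1],[[0,0,2],[0,0,0],1],[[0.4,-4,0],[0,0,0],1],[[0.4,-4,0],[0,0,0],1]]'

```text
t: 13.6
eef_pos: [454.9, -165.9, 260.0]
tcp_rot: [-3.141, 0.003, 2.86]
ft_force: [0.0, 0.3, -0.8]
opening: 0.994
grip_force: 0.0
```

Emit:
move_arm --commands '[[[0.3,-4.1,0],[0,0,0],1],[[0.3,-4.1,0],[0,0,0],1],[[0,0,-3],[0,0,0],1],[[0,0,-4],[0,0,0],1],[[0,0,-4],[0,0,0],1],[[0,0,-2],[0,0,0],1],[[0,0,-1],[0,0,0],1],[[0,0,0],[0,0,0],1]]'

```text
t: 14.4
eef_pos: [460.4, -247.2, 118.0]
tcp_rot: [3.141, -0.002, 2.858]
ft_force: [-0.6, 0.3, 0.3]
opening: 0.999
grip_force: 0.0
```

```bash
python3 w.py; python3 - <<'E'
from h import *
t=cv2.imread("pics/t4.png")
E
```

```text
[-0.01119405 -0.13779056  0.11658922] [0.6608441  0.65370938 0.33318691] [ 460.9649184  -247.58033415  119.7078856 ] 0.9970638061212116 0.0
```

Emit:
move_arm --commands '[[[0,0,-0.2],[0,0,0],0.7],[[0,0,0],[0,0,0],0.5],[[0,0,0],[0,0,0],0.3],[[0,0,0],[0,0,0],0.3],[[0,0,0],[0,0,0],0.3],[[0,0,0],[0,0,0],0.3],[[0,0,0],[0,0,0],0.3],[[0,0,0],[0,0,0],0.3]]'

```text
t: 15.5
eef_pos: [460.6, -247.2, 116.7]
tcp_rot: [3.141, -0.0, 2.858]
ft_force: [0.6, 1.8, 1.3]
opening: 0.594
grip_force: 30.0
```

Emit:
move_arm --commands '[[[0,0,1.5],[0,0,0],0.3],[[0,0,1.5],[0,0,0],0.3],[[0,0,1],[0,0,0],0.3],[[0,0,0],[0,0,0],0.3],[[0,0,0],[0,0,0],0.3],[[0,0,0],[0,0,0],0.3],[[0,0,0],[0,0,0],0.3],[[0,0,0],[0,0,0],0.3]]'

```text
t: 16.3
eef_pos: [460.5, -247.3, 156.2]
tcp_rot: [3.141, -0.001, 2.858]
ft_force: [0.2, -0.7, -3.9]
opening: 0.597
grip_force: 30.0
```

```bash
python3 w.py
```

```text
[ 0.10681142  0.17191932 -4.15939829] [0.4616038  0.25783218 0.46592958] [ 460.58053285 -247.34674555  156.61241041] 0.5945546035361501 29.98654856812209
```

Can B weighs about 0.42 kg. I'll set it back and go to can C.

Emit:
move_arm --commands '[[[0,0,-1.5],[0,0,0],0.3],[[0,0,-1.5],[0,0,0],0.3],[[0,0,-0.7],[0,0,0],0.3],[[0,0,-0.3],[0,0,0],0.3],[[0,0,0],[0,0,0],0.3]]'

```text
t: 17.1
eef_pos: [460.9, -247.5, 117.0]
tcp_rot: [-3.142, 0.001, 2.858]
ft_force: [0.8, 0.7, -3.8]
opening: 0.598
grip_force: 30.0
```

Emit:
move_arm --commands '[[[0,0,0],[0,0,0],0.7],[[0,0,0],[0,0,0],0.85],[[0,0,0],[0,0,0],1],[[0,0,0],[0,0,0],1],[[0,0,3],[0,0,0],1],[[0,0,4.5],[0,0,0],1],[[0,0,4.5],[0,0,0],1],[[0,0,2],[0,0,0],1],[[0.6,-4.6,0],[0,0,0],1],[[0.6,-4.6,0],[0,0,0],1]]'

```text
t: 18.1
eef_pos: [473.1, -340.0, 258.4]
tcp_rot: [-3.14, 0.003, 2.86]
ft_force: [0.9, -0.3, -0.3]
opening: 1.0
grip_force: 0.0
```

Emit:
move_arm --commands '[[[0.6,-4.6,0],[0,0,0],1],[[0,0,0],[0,0,0],1],[[0,0,-3],[0,0,0],1],[[0,0,-4],[0,0,0],1],[[0,0,-4],[0,0,0],1],[[0,0,-2],[0,0,0],1],[[0,0,-1],[0,0,0],1],[[0,0,0],[0,0,0],1]]'

```text
t: 18.9
eef_pos: [478.4, -384.8, 115.9]
tcp_rot: [3.141, -0.001, 2.858]
ft_force: [-0.7, -1.2, 1.4]
opening: 1.001
grip_force: 0.0
```

Emit:
move_arm --commands '[[[0,0,0.1],[0,0,0],0.7],[[0,0,0],[0,0,0],0.5],[[0,0,0],[0,0,0],0.3],[[0,0,0],[0,0,0],0.3],[[0,0,0],[0,0,0],0.3],[[0,0,0],[0,0,0],0.3],[[0,0,0],[0,0,0],0.3],[[0,0,0],[0,0,0],0.3]]'

```text
t: 19.7
eef_pos: [478.7, -385.4, 117.8]
tcp_rot: [-3.142, 0.0, 2.858]
ft_force: [0.3, 1.0, 2.3]
opening: 0.59
grip_force: 30.0
```

Emit:
move_arm --commands '[[[0,0,1.5],[0,0,0],0.3],[[0,0,1.5],[0,0,0],0.3],[[0,0,1],[0,0,0],0.3],[[0,0,0],[0,0,0],0.3],[[0,0,0],[0,0,0],0.3],[[0,0,0],[0,0,0],0.3],[[0,0,0],[0,0,0],0.3],[[0,0,0],[0,0,0],0.3]]'

```text
t: 20.5
eef_pos: [478.5, -385.3, 157.2]
tcp_rot: [3.141, -0.001, 2.858]
ft_force: [0.4, -1.1, 0.0]
opening: 0.589
grip_force: 30.0
```

```bash
python3 w.py
```

```text
[ 0.10646737  0.2183106  -1.04354284] [0.50316891 0.41434976 0.57274763] [ 478.58337722 -385.38862898  157.64372828] 0.5833328522037994 29.96200343593955
```

Can C weighs about 0.1 kg, so B is the fullest. I'll set C down and return to B.

Emit:
move_arm --commands '[[[0,0,-1.5],[0,0,0],0.3],[[0,0,-1.5],[0,0,0],0.3],[[0,0,-0.7],[0,0,0],0.3],[[0,0,-0.3],[0,0,0],0.3],[[0,0,0],[0,0,0],0.3]]'

```text
t: 21.3
eef_pos: [478.8, -385.5, 118.1]
tcp_rot: [-3.142, 0.001, 2.858]
ft_force: [0.4, -0.2, -2.4]
opening: 0.586
grip_force: 30.0
```

Emit:
move_arm --commands '[[[0,0,0],[0,0,0],0.7],[[0,0,0],[0,0,0],0.85],[[0,0,0],[0,0,0],1],[[0,0,0],[0,0,0],1],[[0,0,3],[0,0,0],1],[[0,0,4.5],[0,0,0],1],[[0,0,4.5],[0,0,0],1],[[0,0,2],[0,0,0],1],[[-0.6,4.6,0],[0,0,0],1],[[-0.6,4.6,0],[0,0,0],1]]'

```text
t: 22.3
eef_pos: [466.2, -292.9, 258.0]
tcp_rot: [-3.141, 0.001, 2.856]
ft_force: [0.7, 0.3, -0.5]
opening: 1.001
grip_force: 0.0
```

Emit:
move_arm --commands '[[[-0.6,4.6,0],[0,0,0],1],[[0,0,0],[0,0,0],1],[[0,0,-3],[0,0,0],1],[[0,0,-4],[0,0,0],1],[[0,0,-4],[0,0,0],1],[[0,0,-2],[0,0,0],1],[[0,0,-1],[0,0,0],1],[[0,0,0],[0,0,0],1]]'

```text
t: 23.1
eef_pos: [460.5, -247.6, 116.9]
tcp_rot: [3.141, -0.001, 2.858]
ft_force: [0.4, 0.2, -0.0]
opening: 1.002
grip_force: 0.0
```

Emit:
move_arm --commands '[[[0,0,0],[0,0,0],0.7],[[0,0,0],[0,0,0],0.5],[[0,0,0],[0,0,0],0.3],[[0,0,0],[0,0,0],0.3],[[0,0,0],[0,0,0],0.3],[[0,0,0],[0,0,0],0.3],[[0,0,0],[0,0,0],0.3],[[0,0,0],[0,0,0],0.3]]'

```text
t: 23.9
eef_pos: [460.8, -247.3, 117.9]
tcp_rot: [3.141, 0.0, 2.858]
ft_force: [0.7, 2.6, 5.0]
opening: 0.595
grip_force: 30.0
```

Emit:
move_arm --commands '[[[0,0,1.5],[0,0,0],0.3],[[0,0,2.5],[0,0,0],0.3],[[0,0,2.5],[0,0,0],0.3],[[0,0,2.5],[0,0,0],0.3],[[0,0,2.5],[0,0,0],0.3],[[0,0,1.5],[0,0,0],0.3],[[0,0,1],[0,0,0],0.3],[[0,0,0],[0,0,0],0.3],[[0,0,0],[0,0,0],0.3],[[0,0,0],[0,0,0],0.3]]'

```text
t: 24.9
eef_pos: [460.2, -247.2, 256.6]
tcp_rot: [3.141, -0.002, 2.858]
ft_force: [0.1, 0.8, -4.4]
opening: 0.592
grip_force: 30.0
```

```bash
python3 w.py; python3 - <<'E'
from h import *
t=read_camera("top");s=read_camera("scene")
f=lambda im,x,y,w,h,k:cv2.resize(im[y:y+h,x:x+w],None,fx=k,fy=k,interpolation=cv2.INTER_CUBIC)
a=np.hstack([f(t,160,305,40,30,10),f(s,222,125,80,60,5)])
b=np.hstack([cv2.resize(t,(400,300)),cv2.resize(s,(400,300))])
cv2.imwrite("pics/c5.png",np.vstack([a,b]))
E
```

```text
[-0.23769075 -0.17090472 -3.95639024] [0.35999704 0.48066492 0.71367255] [ 460.54951017 -247.36565062  257.37836803] 0.596781905395424 29.992831523995847
```

View pics/c5.png

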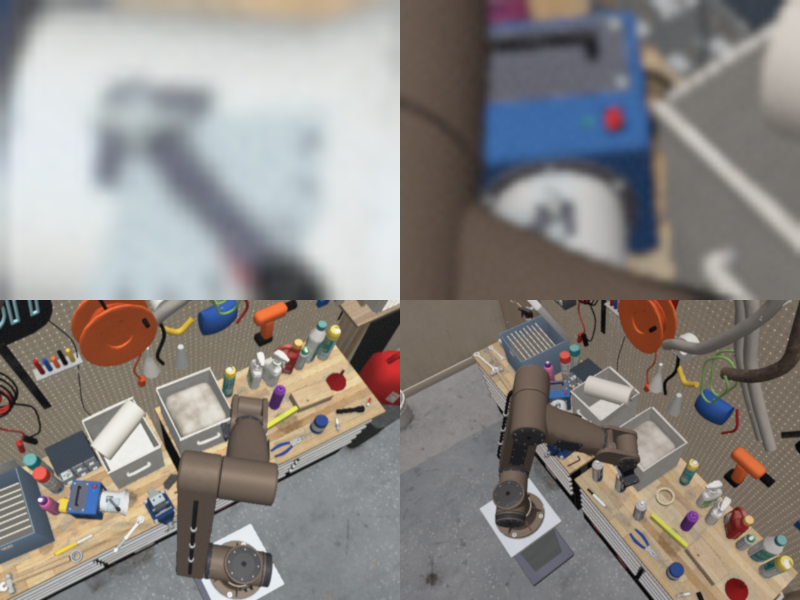

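The lever is unmoved over the red band (crop (240,270)), and cans A and C stand in the scene view at (597,470) and (640,508). B is held at a 0.40 kg reading with its underside about 140 mm up. I'm handing in.

```bash
python3 -c "
from cell import env
print(env.job_done())"
```

```text
the job is handed in; nothing more can be done
None
```

I set the damper lever to about half open over the red band and lifted all three cans in turn. The middle one was heaviest at about 0.42 kg (the others read about 0.24 and 0.1 kg), and I handed the job in with it held upright about 140 mm above the worktop; no verdict came back.

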